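# Close the steam basket with its sieve lid

## Task

Close the empty steam basket for a cleaning run of the still: pick up the perforated lid by one of its lifting loops, thread its guide tube over the basket's tall centre rod and lower it gently, keeping it level so that it does not bind, until it lies flat all round on the basket's rim, then let go. Do not drop it down the rod, do not push the basket about or tip it, and leave the other things on the bench where they are.

Things in the scene. Friction and masses are not known exactly. Their poses are not given: they have to be found in the camera images.
- lid: The basket's sieve lid: flat perforated steel disc 184 mm across and 4 mm thick, lying on the bench underside down, 340 g (may vary by a quarter). In its middle stands a guide tube, 27 mm outside, plain straight bore 16 mm, from the underside to 36 mm above it. Two lifting loops stand on its top on opposite sides of the tube, in line with it. Origin: centre of the bore at the underside; z up out of the top; x runs from loop_b through the bore to loop_a.
- loop_a (a point): Middle of the top bar of the lifting loop on the lid's +x side: 63 mm from the bore's axis, 42 mm above the underside. The bar runs along the lid's x, is 54 mm long, 10 mm wide (along the lid's y) and 12 mm high, on a leg 10 x 10 mm at each end; the 30 mm gap beneath it down to the disc is open. Grip it across its width, in line with lid y; the rod then passes beside the hand.
- loop_b (a point): The same point of the equal loop on the lid's -x side.
- basket: Round perforated steel steam basket, empty and open, 176 mm across the rim and 95 mm high, standing loose on the bench on three feet, 1.6 kg. A smooth round rod 12 mm thick stands up its middle axis and ends 215 mm above the bench, 120 mm above the rim; the top 10 mm of the rod tapers to 6 mm. Origin: centre of its underside on the bench; z up along the rod.
- rod_tip (a point): Centre of the rod's top end, 215 mm above the basket's underside.
- rim_centre (a point): Centre of the basket's rim, level with its flat top edge, 95 mm above its underside: where the lid's underside comes to lie.
- eye_nut: Bystander: steel lifting eye nut standing on the bench, round foot 40 mm, eye on top, 67 mm high. Origin: centre of its underside.
- cork_ring: Bystander: flat cork flask ring, 110 mm outside, 56 mm hole, 30 mm high, lying on the bench. Origin: centre of its underside.
- beaker: Bystander: glass beaker, 88 mm across, 120 mm high. Origin: centre of its underside.
- amber_bottle: Bystander: amber glass bottle with black cap, 72 mm across, 165 mm high. Origin: centre of its underside.
- sample_jar: Bystander: clear glass jar with white cap, 76 mm across, 95 mm high. Origin: centre of its underside.
- stopper: Bystander: white tapered stopper, 62 mm across, 45 mm high. Origin: centre of its underside.
- mortar: Bystander: white porcelain bowl, 120 mm across, 55 mm high. Origin: centre of its underside.
- spatula: Bystander: flat steel spatula lying on the bench, 245 mm long, 6 mm thick. Origin: centre of its underside.
Not all that is in view belongs to the job. What is shaped like the lid but blue or orange is not meant. Leave any yellow look-alike of the basket alone.

How it is judged:
By the outcome, as a careful person would: the job done as asked, in the order asked, and still so for the second after the job is handed in, with the robot touching nothing.
It also fails if it takes over 58 s, if anything falls off the work surface, if the arm or the gripper's body presses on something with over 40 N, if the wrist force passes 120 N, or if a joint passes its speed limit or range.

## Robot

A 6-joint arm with a two-finger parallel gripper is mounted at the origin on the work surface. World frame = base frame: x ahead of the robot, y to its left, z up, the work surface at z = 0. Lengths are in mm, angles in rad, forces in N, time in s.
With the tool pointing down it reaches from about 275 to 1000 mm from the base axis. Payload 8.4 kg.
Tool frame: the origin (TCP) lies between the finger pads; the fingertips stand 11 mm ahead of it and the grasp point (between the pads) lies 8 mm behind it; z points along the fingers, y is the direction in which the jaws open and shut (so a half turn about z gives the same grasp; the last joint's range is limited). The gripper opens to 85 mm and grips with 20 to 120 N. Pads are 22 mm wide; open, the fingers measure 114 mm over their backs; the gripper's body (76 mm by 85 mm) begins 54 mm behind the grasp point. The pads swing forward as they close: fully open they stand 13 mm farther back than shut.
Start: joints at [-1.314, 0.353, 1.633, -0, 1.155, -0.002], TCP at [159.949, -604.189, 242.281] pointing down, gripper open.
Joint ranges: [-2.63, 2.63], [-0.92, 2.1], [0.06, 2.66], [-1.3, 4.44], [0, 2.69], [-3.02, 3.02]. Speed limits (rad/s): [2.22, 2.22, 2.79, 3.14, 3.14, 3.14].

## Interface

Orientations are given as [roll, pitch, yaw] about the fixed x, y, z axes, in that order (R = Rz(yaw) Ry(pitch) Rx(roll)).
In Python, from rig import r, eyes gives the robot as it stands. The module is installed in compiled form; this text tells all that it offers.
- The arm moves only by the tool servo_tool, never from a script. Its argument "rows" is a list of rows, each a list of 3 entries, a list of its own where there are three numbers: the shift along the world's x, y, z in cm, then the turn about the world's z in rad, then the finger opening in cm, from 0 to 8.54. A call has 1 to 5 rows; each row shifts and turns the commanded pose from where the row before left it; what a row does not reach is not made up. A row lasts 1/12 s, in which the tool goes at most 41.7 mm and 7.16 degrees, less where a joint would pass 70% of its speed; a pose out of reach is approached as far as the arm can. A call is refused whole if a number of a shift passes 4.17 or a number of a turn 0.125, either way. A call with a gripper value outside its range is refused whole. The fingers move at their own pace and stop on an object; "squeeze" is the grip in N (left out, the last holds). Time passes only in rows, so rows that do not move let the fingers close. It gives the time, the measured TCP pose, the force and the opening at its end, in the units of the state.
- r.sense(): the state, without advancing time (a new reading comes with each control period).
- eyes.grab_frame(name): name is "scene" or "top"; returns a dict with "frame" (400x640x3 uint8, red, green, blue), "depth" (400x640 float32, mm along the optical axis (not along the pixel's ray), 0 where there is no reading), "vertical_fov" (degrees; the focal length in pixels is half the picture's height over the tangent of half this angle, whatever the lens; pixels are square), "cx", "cy" (the principal point, pixels), "camera_from_world" (4x4, takes a point from world to camera coordinates). Camera axes: x right, y down, z forward; pixel columns grow to the right and rows downward; lengths in mm; the calibration is good to about 2 mm. A picture is of the moment at which its call begins.
- r.sign_off(): hands the job in, once; it reports no verdict.
The state is a dict: "clock": time; "qpos": joint angles; "qvel": joint speeds; "joint_efforts": joint torques, N m; "eef_pos": TCP position; "tcp_rot": TCP orientation; "contact_force": force on the tool from outside, world axes, zero at the start; "wrist_torque": the same for the moment, N m; "opening": opening from 0.0 (shut) to 1.0 (fully open).
Only numpy, scipy, OpenCV 4.12 (cv2) and the standard library are available. Lean on these libraries where they do the work, as an engineer would, in place of code of your own. Each camera call takes 0.05 s, during which the arm holds its last target.

## Working session

There is one attempt and no reset: what is moved stays moved. The work goes in short steps, Python scripts to look and compute and a tool call to move; the robot and the scene stay as the last step left them, time stands still between calls to the robot, and variables do not carry over. Pictures are saved under pics/ and viewed, and the job is handed in when it is done.

Besides the shell and the picture viewer there is one more tool, called after "Request:" as name(argument=value, ...) on one line, values as JSON. servo_tool: Moves the arm, as the interface text tells. Its arguments: {"type":"object","properties":{"rows":{"type":"array"},"squeeze":{"type":"number"}},"required":["rows"]}

```bash
mkdir -p pics
python3 - <<'E'
from rig import r, eyes
import cv2,numpy as np
s=r.sense(); print(s)
for n in("scene","top"):
    d=eyes.grab_frame(n); cv2.imwrite(f"pics/{n}0.png",d["frame"][:,:,::-1]); np.savez(f"{n}0.npz",**d)
    print(n,d["vertical_fov"],d["cx"],d["cy"],d["camera_from_world"].round(3).tolist(), (d["depth"]>0).mean())
E
```

```text
{'clock': 0.0, 'qpos': array([-1.31437817e+00,  3.53648678e-01,  1.63413176e+00, -1.96755024e-05,
        1.15518649e+00, -2.40138487e-03]), 'qvel': array([-5.04306837e-04, -9.14202909e-04,  8.73229394e-04,  9.64610704e-04,
        8.61914378e-05,  1.63918801e-04]), 'joint_efforts': array([ 4.12846930e-03, -6.05237317e+01, -3.42062831e+01,  4.48622186e-04,
        9.34349344e-03, -4.76021057e-06]), 'eef_pos': array([ 159.84021984, -603.74453885,  241.56234964]), 'tcp_rot': array([-3.14021834e+00,  1.46893841e-05,  2.58827506e-01]), 'contact_force': array([-0.59555985, -1.24195899,  0.00815102]), 'wrist_torque': array([-0.00050576,  0.00197219, -0.00940438]), 'opening': 0.999859612268777}
scene 57.19852585709359 321.9755054138888 199.18899356881874 [[0.424, 0.906, 0.02, -210.62], [0.696, -0.311, -0.647, -235.822], [-0.58, 0.288, -0.762, 1430.794], [0.0, 0.0, 0.0, 1.0]] 0.9960859375
top 54.076019135894796 317.21502150736393 199.9766571455568 [[0.018, -1.0, -0.001, 24.708], [-0.998, -0.018, -0.054, 476.867], [0.054, 0.002, -0.999, 1366.937], [0.0, 0.0, 0.0, 1.0]] 0.99591796875
```

View pics/scene0.png

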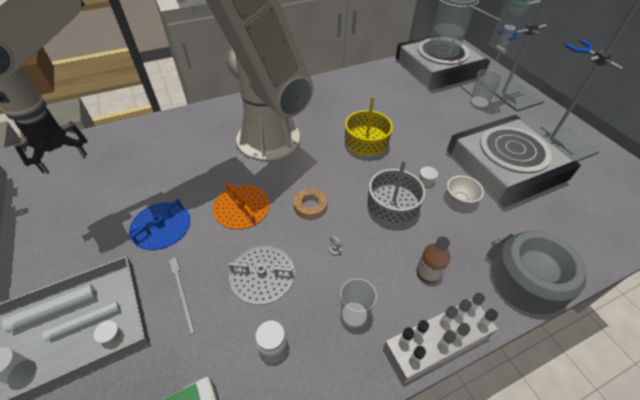

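View pics/top0.png

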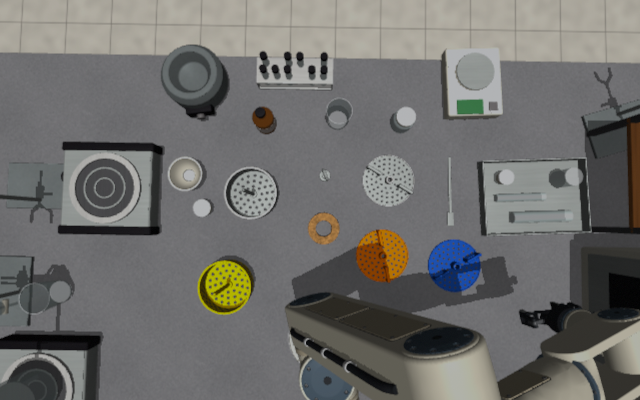

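The top view shows the grey lid at about (388,181), with its loops running from upper left to lower right, and the grey basket at (251,193). The blue and orange lids and the yellow basket are decoys. Next I'll measure the lid and basket in both views.

```bash
cat > h.py <<'E'
import numpy as np,cv2
def cloud(d):
    dep=np.asarray(d["depth"],float); h,w=dep.shape
    f=h/2/np.tan(np.radians(float(d["vertical_fov"]))/2)
    u,v=np.meshgrid(np.arange(w),np.arange(h))
    P=np.stack([(u-float(d["cx"]))/f*dep,(v-float(d["cy"]))/f*dep,dep],-1)
    T=np.asarray(d["camera_from_world"]); 
    W=(P-T[:3,3])@T[:3,:3]
    W[dep<=0]=np.nan
    return W
def circ(p):
    A=np.c_[2*p,np.ones(len(p))]; s=np.linalg.lstsq(A,(p**2).sum(1),rcond=None)[0]
    return s[:2],np.sqrt(s[2]+s[0]**2+s[1]**2)
def loopfit(p):
    vx=cv2.fitLine(p.astype(np.float32),cv2.DIST_L2,0,.01,.01).ravel()
    return vx
E
python3 - <<'E'
from h import *
for n,c,b in(("top",(388,181),(251,193)),("scene",(262,273),(396,197))):
    d=np.load(f"{n}0.npz"); W=cloud(d)
    x0=W[c[1],c[0]]; print(n,"seed lid",x0.round(1),"basket",W[b[1],b[0]].round(1))
    D=lambda q:np.linalg.norm(W[...,:2]-q[:2],axis=-1)
    m=D(x0)<115
    z=W[...,2]
    print(" lid z hist",np.histogram(z[m],[-20,-3,2,6,10,20,30,34,38,41,44,48,60])[0])
    disc=m&(z>1.5)&(z<7)
    cc=cv2.minEnclosingCircle(W[disc][:,:2].astype(np.float32)); print(" disc",cc,np.median(z[disc]))
    up=m&(z>25)&(z<50); p=W[up]; print(" n",len(p)); 
    q=p[:,:2]; print(" line",loopfit(q), "centre",((q.max(0)+q.min(0))/2))
    v=loopfit(q); s=(q-v[2:])@v[:2]; 
    h=np.histogram(s,np.arange(-110,111,10)); print(" along",h[0])
    tp=p[:,2]>38; print("top ext",s[tp].min(),s[tp].max(), np.median(p[tp][:,2]))
    x1=W[b[1],b[0]]; m=D(x1)<170
    rim=m&(z>88)&(z<100); 
    p=W[rim]; print(" rim n",len(p),cv2.minEnclosingCircle(p[:,:2].astype(np.float32)),circ(p[:,:2]))
    rod=m&(z>110)&(z<225); p=W[rod]; print(" rod",len(p)); 
    print(p[np.argsort(-p[:,2])][:40:3].round(1).tolist())
E
```

```text
top seed lid [ 545.3 -210.6   37.9] basket [490.5 251.9 102.9]
 lid z hist [ 180 1115 1231  491   75   17    8   21   11   18   43   33]
 disc ((544.9313354492188, -210.55722045898438), 114.80986022949219) 3.955111916866288
 n 125
 line [ 5.0593424e-01  8.6257201e-01  5.5217780e+02 -2.1707986e+02] centre [ 552.01652236 -217.22675522]
 along [ 0  0  8  7 10  9  9  5  0  2 14  9  7  0  2  9  9  8  6  9  2  0]
top ext -88.90706774208275 90.19790469231302 45.926717623249715
 rim n 340 ((494.80230712890625, 256.7066345214844), 88.26536560058594) (array([494.29736952, 255.90755357]), np.float64(84.17363952405617))
 rod 35
[[494.3, 256.8, 216.0], [494.5, 260.4, 212.8], [497.7, 257.9, 211.0], [488.9, 255.3, 207.1], [492.2, 252.7, 205.2], [493.0, 251.6, 194.9], [491.2, 251.4, 178.8], [489.1, 253.9, 164.8], [490.2, 253.2, 150.9], [491.0, 252.1, 139.2], [492.1, 251.4, 125.3], [489.8, 253.6, 112.2]]
scene seed lid [ 564.1 -215.9   29.4] basket [475.4 281.3  23. ]
 lid z hist [ 214 2109 1813  181   57   56   36   46   16   35   90   20]
 disc ((564.1182250976562, -215.5995635986328), 114.76322937011719) 3.406664573737103
 n 269
 line [ 5.0664634e-01  8.6215395e-01  5.5268823e+02 -2.1679082e+02] centre [ 551.76627216 -216.42046377]
 along [ 0  2 21 15 16 15 22 13  0  7 24 26  7  0 11 17 18 14 16 25  0  0]
top ext -90.15207545985051 89.29439782100954 45.54894089889945
 rim n 371 ((492.6875915527344, 256.7966613769531), 88.74131774902344) (array([493.19799594, 255.69697221]), np.float64(82.87749715943654))
 rod 106
[[494.3, 253.6, 215.0], [498.1, 251.9, 211.1], [495.2, 257.5, 210.3], [489.7, 251.3, 207.8], [498.7, 256.1, 205.9], [493.0, 250.1, 203.2], [495.6, 252.5, 200.6], [497.2, 251.9, 198.2], [496.5, 260.2, 194.3], [496.3, 257.6, 191.0], [491.2, 250.9, 189.1], [492.6, 250.6, 186.4], [495.1, 249.3, 185.0], [495.2, 254.0, 179.1]]
```

Run:
```python
import cv2
a=cv2.imread('pics/top0.png')[120:280,180:480]; cv2.imwrite('pics/topz.png',cv2.resize(a,None,fx=2.66,fy=2.66,interpolation=2))
a=cv2.imread('pics/scene0.png')[140:310,210:450]; cv2.imwrite('pics/scz.png',cv2.resize(a,None,fx=3.3,fy=3.3,interpolation=2))
```

```text
(no output)
```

View pics/topz.png

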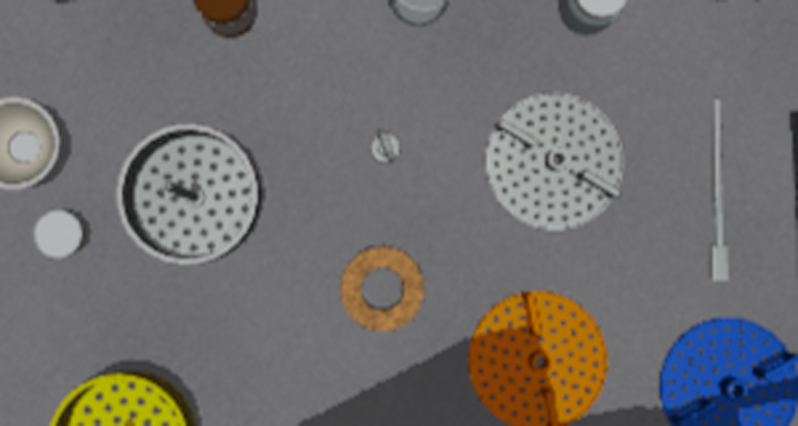

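View pics/scz.png

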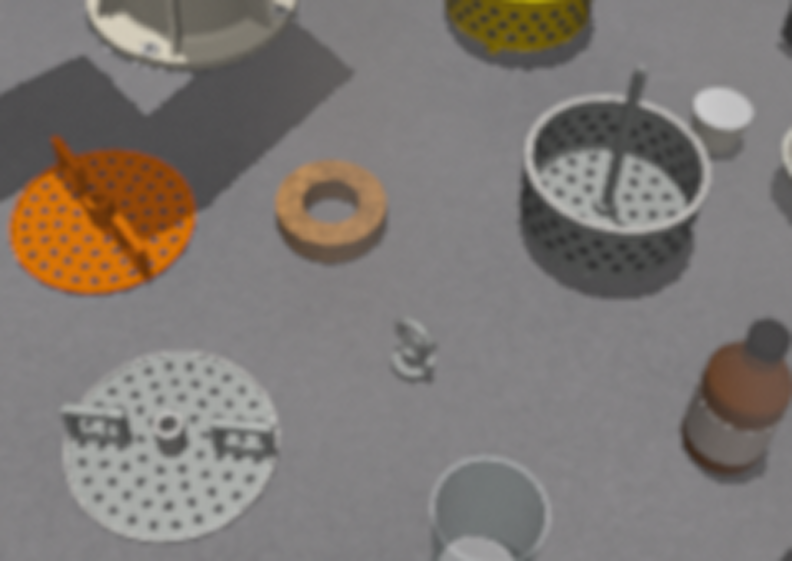

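Request:
servo_tool(rows=[[[2.8,2.9,0],0.08,6],[[2.8,2.9,0],0.08,6],[[2.8,2.9,0],0.08,6],[[2.8,2.9,0],0.08,6],[[2.8,2.9,0],0.08,6]], squeeze=100)

```text
clock: 0.52
eef_pos: [300.7, -457.6, 242.0]
tcp_rot: [-3.141, -0.0, 0.662]
contact_force: [1.6, -0.3, -0.1]
opening: 0.703
```

Request:
servo_tool(rows=[[[2.8,2.9,0],0.08,6],[[2.8,2.9,0],0.08,6],[[2.8,2.9,0],0.08,6],[[2.8,2.9,0],0.08,6],[[2.8,2.9,0],0.06,6]])

```text
clock: 0.93
eef_pos: [440.8, -312.5, 242.2]
tcp_rot: [-3.141, 0.0, 1.043]
contact_force: [0.4, -1.3, -0.5]
opening: 0.701
```

Request:
servo_tool(rows=[[[2.8,2.9,0],0,5],[[2.8,2.9,0],0,5],[[2.8,2.9,-1],0,5],[[2.4,2.5,-2],0,5],[[0,0,-3],0,5]])

```text
clock: 1.35
eef_pos: [553.5, -198.6, 183.8]
tcp_rot: [3.135, -0.003, 1.042]
contact_force: [0.1, -1.4, 0.0]
opening: 0.586
```

Request:
servo_tool(rows=[[[2.0,2.4,-3],0,4.5],[[1.08,1.2,-3],0,4.5],[[0,0,-2],0,4.5],[[0,0,0],0,4.5]])

```text
clock: 1.68
eef_pos: [575.4, -165.3, 98.7]
tcp_rot: [-3.134, 0.002, 1.04]
contact_force: [-1.1, -0.2, 0.2]
opening: 0.526
```

Run:
```python
from rig import r, eyes
import cv2,numpy as np
s=r.sense(); print(s['eef_pos'],s['tcp_rot'],s['opening'])
from h import *
for n in("scene","top"):
    d=eyes.grab_frame(n); T=d["camera_from_world"]; f=200/np.tan(np.radians(d["vertical_fov"]/2))
    im=d["frame"][:,:,::-1].copy()
    p=T[:3,:3]@np.array([584.3,-162.6,42])+T[:3,3]; u=f*p[0]/p[2]+d["cx"];v=f*p[1]/p[2]+d["cy"]; print(u,v)
    u,v=int(u),int(v); im=im[max(v-60,0):v+60,u-70:u+70]; cv2.imwrite(f"pics/{n}1.png",cv2.resize(im,None,fx=5,fy=5,interpolation=2))
    W=cloud(d); z=W[...,2]; m=(np.hypot(W[...,0]-520.5,W[...,1]+271.5)<29)&(z>38); print(np.percentile(z[m],[5,25,50,75,95]), W[m].mean(0))
```

```text
[ 575.39168009 -165.29396261   98.72679043] [-3.13405736e+00  1.90050258e-03  1.04046997e+00] 0.5260648696452412
282.31491020399136 269.5770336340626
[38.95296448 43.03659381 45.72448951 46.86704652 48.29709706] [ 520.19461257 -271.21586698   44.85685853]
374.4341430381607 169.4174625037391Traceback (most recent call last):
  File "<stdin>", line 10, in <module>
    return _quantile_unchecked(
        a, q, axis, out, overwrite_input, method, keepdims, weights)
    return _ureduce(a,
                    func=_quantile_ureduce_func,
    ...<5 lines>...
                    overwrite_input=overwrite_input,
                    method=method)
    r = func(a, **kwargs)
    result = _quantile(arr,
                       quantiles=q,
    ...<2 lines>...
                       out=out,
                       weights=wgt)
    slices_having_nans = np.isnan(arr[-1, ...])
                                  ~~~^^^^^^^^^
IndexError: index -1 is out of bounds for axis 0 with size 0
```

View pics/scene1.png

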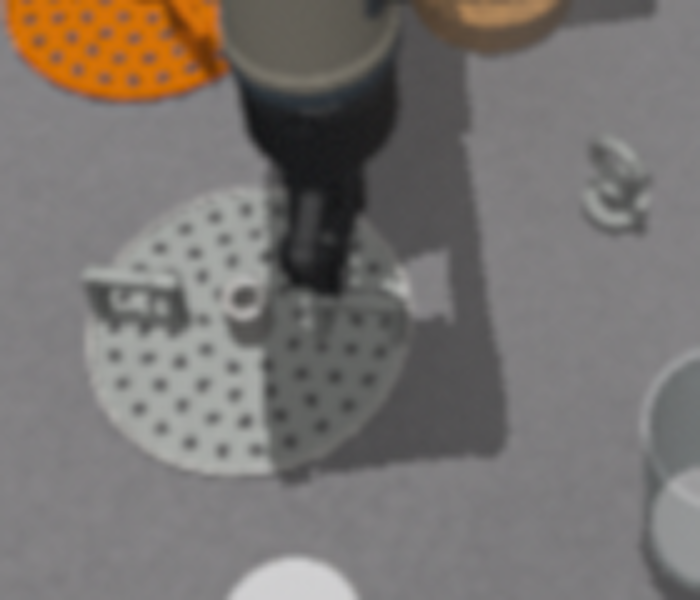

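View pics/top1.png

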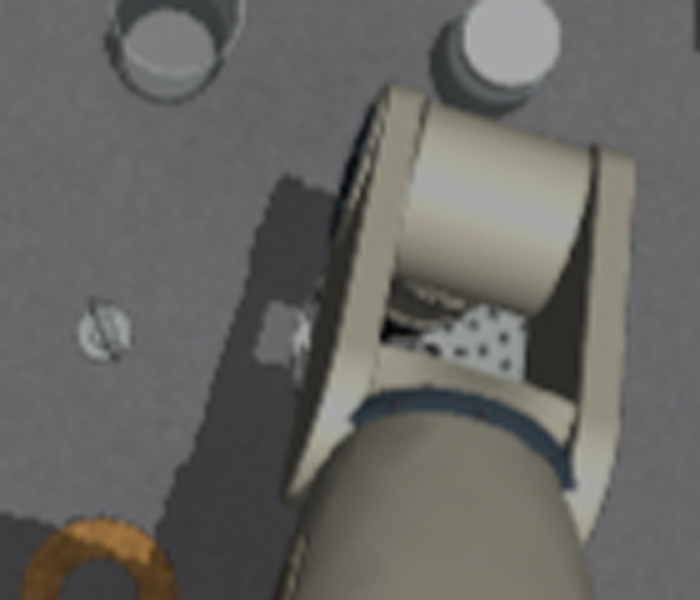

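Request:
servo_tool(rows=[[[0.9,0.3,0],0,4.5],[[0,0,0],0,4.5],[[0,0,0],0,4.5]])

```text
clock: 2.03
eef_pos: [588.4, -164.7, 105.2]
tcp_rot: [3.138, -0.001, 1.039]
contact_force: [0.7, 0.0, -0.8]
opening: 0.526
```

Request:
servo_tool(rows=[[[0,0,0],0,4.5],[[0,0,0],0,4.5]])

```text
clock: 2.2
eef_pos: [587.2, -164.4, 104.2]
tcp_rot: [3.141, -0.0, 1.038]
contact_force: [0.1, 0.5, -0.2]
opening: 0.53
```

Request:
servo_tool(rows=[[[-0.29,0.18,-1.5],0,4.5],[[0,0,-1.5],0,4.5],[[0,0,-1.5],0,4.5],[[0,0,-1],0,4.5],[[0,0,0],0,4.5]])

```text
clock: 2.62
eef_pos: [582.7, -162.0, 46.6]
tcp_rot: [-3.139, 0.001, 1.039]
contact_force: [-1.1, 0.3, 0.7]
opening: 0.526
```

Request:
servo_tool(rows=[[[0,0,0],0,4.5],[[0,0,0],0,4.5]])

```text
clock: 2.78
eef_pos: [584.6, -162.5, 49.1]
tcp_rot: [3.141, -0.0, 1.039]
contact_force: [-0.0, 0.0, -0.5]
opening: 0.527
```

Request:
servo_tool(rows=[[[0,0,-0.5],0,4.5],[[0,0,-0.5],0,4.5],[[0,0,-0.5],0,4.5],[[0,0,0],0,4.5],[[0,0,0],0,4.5]])

```text
clock: 3.2
eef_pos: [583.7, -162.2, 33.0]
tcp_rot: [-3.141, 0.0, 1.039]
contact_force: [-0.9, -0.7, -0.3]
opening: 0.528
```

```bash
cat > look.py <<'E'
import sys
from rig import r, eyes
import cv2,numpy as np
n,tag,x,y,z,hw=sys.argv[1],sys.argv[2],*map(float,sys.argv[3:7])
d=eyes.grab_frame(n); np.savez(f"{tag}.npz",**d); T=d["camera_from_world"]; f=200/np.tan(np.radians(d["vertical_fov"]/2))
im=d["frame"][:,:,::-1].copy()
p=T[:3,:3]@np.array([x,y,z])+T[:3,3]; u=int(f*p[0]/p[2]+d["cx"]);v=int(f*p[1]/p[2]+d["cy"]); hw=int(hw)
im=im[max(v-hw,0):v+hw,max(u-hw,0):u+hw]; cv2.imwrite(f"pics/{tag}.png",cv2.resize(im,None,fx=290/hw,fy=290/hw,interpolation=2))
print(u,v,r.sense()['eef_pos'])
E
python3 look.py scene s2 584 -162 42 50
```

```text
282 269 [ 583.97371844 -162.27247465   33.23566947]
```

View pics/s2.png

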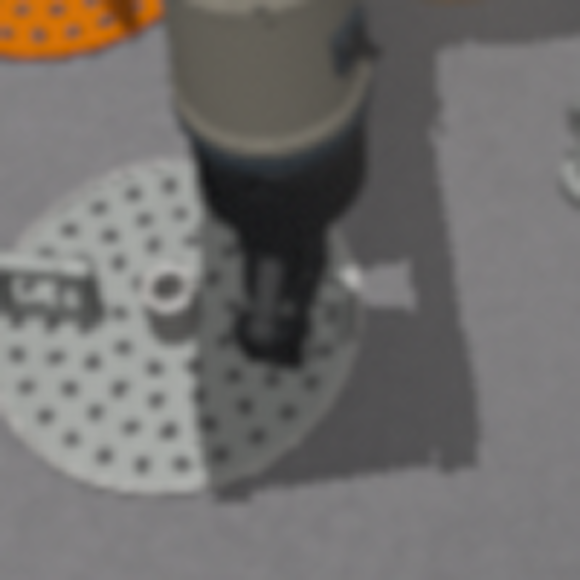

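The fingers straddle loop_a, around (270,310) in the crop, with no contact force. I'll close the gripper.

Request:
servo_tool(rows=[[[0,0,0],0,0],[[0,0,0],0,0],[[0,0,0],0,0],[[0,0,0],0,0],[[0,0,0],0,0]], squeeze=110)

```text
clock: 3.67
eef_pos: [584.1, -162.2, 33.9]
tcp_rot: [-3.142, -0.0, 1.038]
contact_force: [-2.2, 0.7, 5.5]
opening: 0.09
```

Request:
servo_tool(rows=[[[0,0,0],0,0],[[0,0,0],0,0],[[0,0,0],0,0]])

```text
clock: 3.92
eef_pos: [584.1, -162.2, 33.8]
tcp_rot: [-3.142, -0.0, 1.038]
contact_force: [-1.9, 1.4, 5.7]
opening: 0.087
```

Request:
servo_tool(rows=[[[0,0,0.3],0,0],[[0,0,0.5],0,0],[[0,0,0.7],0,0],[[0,0,0.7],0,0],[[0,0,0.8],0,0]])

```text
clock: 4.33
eef_pos: [584.1, -162.3, 64.1]
tcp_rot: [-3.142, -0.0, 1.039]
contact_force: [0.0, 0.0, -3.6]
opening: 0.094
```

Request:
servo_tool(rows=[[[0,0,0],0,0],[[0,0,0],0,0],[[0,0,0],0,0]])

```text
clock: 4.58
eef_pos: [584.0, -162.3, 63.5]
tcp_rot: [3.141, -0.0, 1.039]
contact_force: [0.4, 0.1, -3.7]
opening: 0.091
```

```bash
python3 look.py scene s3 560 -200 60 60
python3 - <<'E'
from h import *
from rig import r
s=r.sense(); print(s['wrist_torque'],s['contact_force'],s['opening'])
W=cloud(np.load('s3.npz')); e=s['eef_pos']; c=e[:2]-63*np.array([.5065,.862]); print(c)
z=W[...,2]; m=(np.hypot(W[...,0]-c[0],W[...,1]-c[1])<100)&(z>12)&(z<50)
p=W[m]; 
A=np.c_[p[:,:2]-c,np.ones(len(p))]
for _ in range(6):
    k,*_r=np.linalg.lstsq(A,p[:,2],rcond=None); e=p[:,2]-A@k; g=abs(e)<4; A=A[g];p=p[g]
print(len(p),k,"slope along x",k[:2]@[.5065,.862],"along y",k[:2]@[-.862,.5065])
E
```

```text
265 264 [ 583.83938976 -162.20648989   63.23269458]
[ 0.25832035 -0.14187298  0.01579719] [-0.79328942  0.33351124 -4.26151469] 0.09125226156205236
[ 551.92988976 -216.51248989]
2264 [7.70634044e-03 1.04247500e-02 3.19880047e+01] slope along x 0.012889395957441865 along y -0.0013627295668337761
```

View pics/s3.png

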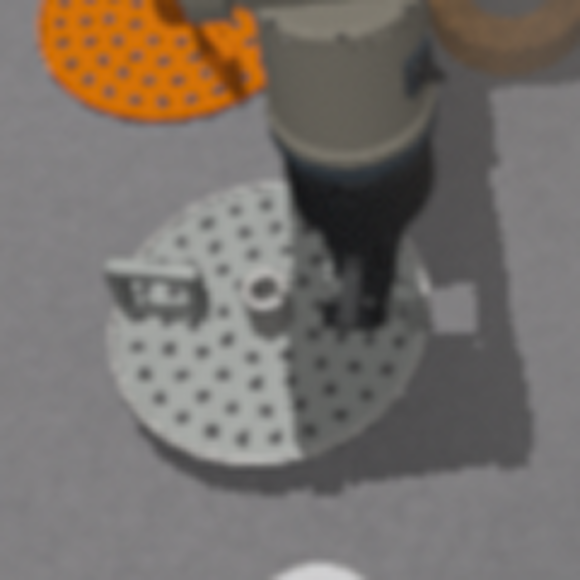

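The lid is lifted and level to within about 0.7°. Next I raise it above the rod tip.

Request:
servo_tool(rows=[[[0,0,0.7],0,0],[[0,0,1.2],0,0],[[0,0,1.5],0,0],[[0,0,1.5],0,0],[[0,0,1.5],0,0]])

```text
clock: 5.05
eef_pos: [584.2, -162.3, 129.0]
tcp_rot: [3.141, -0.0, 1.039]
contact_force: [0.7, -0.2, -3.7]
opening: 0.098
```

Request:
servo_tool(rows=[[[0,0,1.5],0,0],[[0,0,1.5],0,0],[[0,0,1.5],0,0],[[0,0,1.5],0,0],[[0,0,1.5],0,0]])

```text
clock: 5.47
eef_pos: [584.0, -162.3, 204.2]
tcp_rot: [3.141, -0.0, 1.039]
contact_force: [-0.8, -0.6, -4.0]
opening: 0.091
```

Request:
servo_tool(rows=[[[0,0,1.5],0,0],[[0,0,1.5],0,0],[[0,0,1.5],0,0],[[0,0,1.5],0,0],[[0,0,1.2],0,0]])

```text
clock: 5.88
eef_pos: [584.2, -162.3, 276.6]
tcp_rot: [3.14, -0.0, 1.039]
contact_force: [0.4, -1.1, -3.5]
opening: 0.093
```

Request:
servo_tool(rows=[[[0,0.5,0.8],0,0],[[-0.1,1,0],0,0],[[-0.2,1.5,0],0,0],[[-0.3,2,0],0,0],[[-0.3,2,0],0,0]])

```text
clock: 6.3
eef_pos: [573.9, -90.4, 281.2]
tcp_rot: [-3.139, 0.0, 1.038]
contact_force: [-0.0, 0.4, -4.7]
opening: 0.095
```

Request:
servo_tool(rows=[[[-0.3,2,0],0,0],[[-0.3,2,0],0,0],[[-0.3,2,0],0,0],[[-0.3,2,0],0,0],[[-0.3,2,0],0,0]])

```text
clock: 6.72
eef_pos: [558.6, 10.0, 281.2]
tcp_rot: [-3.139, 0.001, 1.039]
contact_force: [0.2, 0.9, -4.0]
opening: 0.091
```

Request:
servo_tool(rows=[[[-0.2,2,0],0,0],[[-0.2,2,0],0,0],[[-0.2,2,0],0,0],[[-0.2,2,0],0,0],[[-0.2,2,0],0,0]])

```text
clock: 7.13
eef_pos: [548.5, 109.8, 281.2]
tcp_rot: [-3.14, 0.001, 1.039]
contact_force: [-0.3, -0.3, -3.4]
opening: 0.095
```

Request:
servo_tool(rows=[[[-0.2,2,0],0,0],[[-0.2,2,0],0,0],[[-0.2,2,0],0,0],[[-0.2,2,0],0,0],[[-0.2,1.5,0],0,0]])

```text
clock: 7.55
eef_pos: [538.3, 205.2, 281.2]
tcp_rot: [-3.14, 0.001, 1.04]
contact_force: [-1.0, -0.3, -3.1]
opening: 0.097
```

Request:
servo_tool(rows=[[[-0.2,1,0],0,0],[[-0.1,0.5,0],0,0],[[0,0,0],0,0],[[0,0,0],0,0],[[0,0,0],0,0]])

```text
clock: 7.97
eef_pos: [537.0, 217.0, 282.2]
tcp_rot: [3.142, 0.001, 1.038]
contact_force: [0.5, 0.1, -4.3]
opening: 0.094
```

```bash
python3 look.py top t4 494 200 200 100; python3 look.py scene s4 494 220 220 90
```

```text
262 189 [537.10382088 216.94186668 282.33346602]
393 162 [537.19098414 216.96322939 282.41039313]
```

View pics/t4.png

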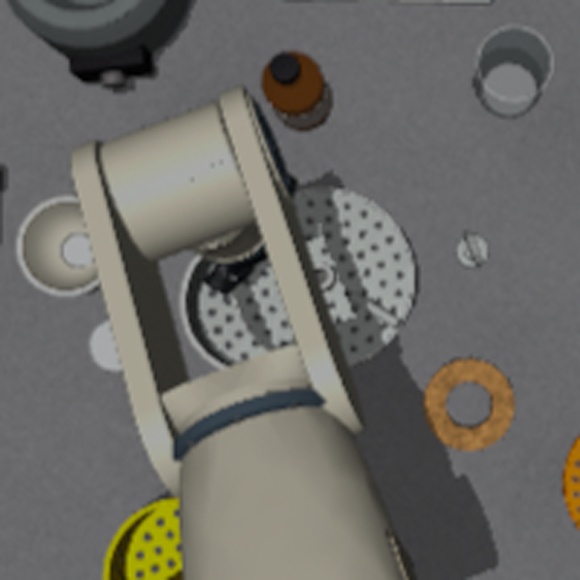

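View pics/s4.png

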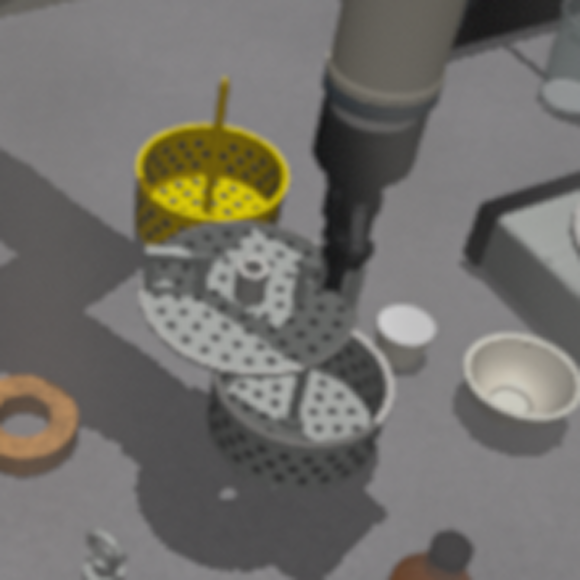

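```bash
cat > meas.py <<'E'
from h import *
def cam(d):
    T=np.asarray(d["camera_from_world"]); return -T[:3,:3].T@T[:3,3]
def ray(d,u,v,z):
    T=np.asarray(d["camera_from_world"]);f=200/np.tan(np.radians(float(d["vertical_fov"])/2))
    w=T[:3,:3].T@np.array([(u-float(d["cx"]))/f,(v-float(d["cy"]))/f,1]); c=cam(d)
    return c+w*(z-c[2])/w[2]
def tube(d,c,ztop):
    "tube centre: points on tube side/top above disc, near c"
    W=cloud(d); z=W[...,2]; m=(np.hypot(W[...,0]-c[0],W[...,1]-c[1])<24)&(z>ztop-8)&(z<ztop+6)
    v,u=np.nonzero(m); return W[m],u,v
def plane(d,c,zd):
    W=cloud(d); z=W[...,2]; m=(np.hypot(W[...,0]-c[0],W[...,1]-c[1])<98)&(abs(z-zd)<12)
    p=W[m]; A=np.c_[p[:,:2]-c,np.ones(len(p))]
    for _ in range(8):
        k=np.linalg.lstsq(A,p[:,2],rcond=None)[0]; e=p[:,2]-A@k; g=abs(e-np.median(e))<3; A=A[g];p=p[g]
    return k,len(p),p
X=np.array([.5065,.862]);Y=np.array([-.862,.5065])
E
python3 - <<'E'
from meas import *
for n in("top","scene"):
    d=np.load(f"{n}0.npz"); W=cloud(d); z=W[...,2]; m=(np.hypot(W[...,0]-494,W[...,1]-256)<12)&(z>120)&(z<204)
    p=W[m]; c=cam(d); dirn=(np.array([494,256])-c[:2]); dirn/=np.linalg.norm(dirn)
    print(n,"cam",c.round(),len(p),"rod surf",np.median(p[:,:2],0),"spread",p[:,:2].std(0),"dir",dirn)
    print(circ(p[:,:2]))
    m=(np.hypot(W[...,0]-494,W[...,1]-256)<12)&(z>207)&(z<220); v,u=np.nonzero(m); print("tip px",u,v,ray(d,u.mean(),v.min(),215), W[m].mean(0))
    for (zz) in (130,160,190):
        m=(np.hypot(W[...,0]-494,W[...,1]-256)<15)&(abs(z-zz)<12); v,u=np.nonzero(m); print(zz, ray(d,u.mean(),v.mean(),z[m].mean()).round(1))
    # rim silhouette: boundary of color/depth mask
    m=(np.hypot(W[...,0]-494,W[...,1]-256)<105)&(z>89)&(z<101)
    q=W[m][:,:2]; print("rim ext",q.min(0),q.max(0))
d=np.load("s4.npz"); c=np.array([537.2,217])-63*X
k,n,p=plane(d,c,252); print("plane",k,n,"sx",k[:2]@X,"sy",k[:2]@Y)
P,u,v=tube(d,c,282); print("pred c",c,len(P),P.mean(0),P.min(0),P.max(0))
print("tube px ray",ray(d,381.8,154.2,k[2]+32))
print(cv2.minEnclosingCircle(p[:,:2].astype(np.float32)))
d=np.load("t4.npz");k,n,p=plane(d,c,252); print("top plane",k,n,"sx",k[:2]@X,"sy",k[:2]@Y)
d=np.load("scene0.npz"); print("rod tip ray",ray(d,403.9,161.8,215))
E
```

```text
top cam [ 402.   30. 1391.] 19 rod surf [492.09825533 251.62681964] spread [2.86347417 1.76543473] dir [0.37860099 0.92555999]
(array([494.15829101, 256.31344395]), np.float64(5.471213843606514))
tip px [243 244 242 243 244 245 243 244 243 244] [188 188 189 189 189 189 190 190 191 191] [497.3929835  255.57683326 215.        ] [493.42105596 256.08513393 211.70631227]
130 [491.2 253.3 128.8]
160 [492.1 252.7 159.8]
190 [493.7 251.5 187. ]
rim ext [407.93309679 169.84215102] [581.6596381  343.66886935]
scene cam [1083. -295.  943.] 81 rod surf [495.32903778 253.11063392] spread [2.57186768 3.09421492] dir [-0.73030493  0.6831213 ]
(array([493.5096058 , 255.19307154]), np.float64(4.555587594196998))
tip px [403 404 402 403 404 401 402 403 404 403 404] [160 160 161 161 161 162 162 162 162 163 163] [490.80244651 255.83640682 215.        ] [492.80073594 255.47488121 210.76095506]
130 [495. 254. 131.]
160 [495.3 253.5 159.2]
190 [495.3 253.7 190.3]
rim ext [405.21475601 168.13983902] [580.99615203 344.62761477]
plane [6.75325917e-03 1.07706328e-02 2.51252847e+02] 2051 sx 0.012704811262462125 sy -0.000365983875293463
pred c [505.2905 162.694 ] 67 [506.80008232 160.16579874 280.76817945] [493.0820962  147.89268211 274.30662134] [519.76988456 174.09622131 286.53414966]
tube px ray [504.75501534 164.86975477 283.25284675]
((503.7835388183594, 161.1783447265625), 93.61581420898438)
top plane [5.46967283e-03 9.28241362e-03 2.52045493e+02] 1553 sx 0.01077182982753924 sy -1.3315479721622524e-05
rod tip ray [498.15868223 254.08109693 215.        ]
```

Run:
```python
from meas import *
def est(d,c,zu,lab):
    W=cloud(d); z=W[...,2]-zu; q=W[...,:2]-c; s=q@X; t=q@Y
    m=(abs(s)<22)&(abs(t)<22)&(z>28)&(z<44)
    b=(s<-35)&(s>-95)&(abs(t)<10)&(z>40)&(z<54)
    print(lab,m.sum(),"tube s,t",s[m].mean().round(2),t[m].mean().round(2),"mid",(s[m].max()+s[m].min())/2,(t[m].max()+t[m].min())/2,"| bar",b.sum(),s[b].min(),s[b].max(),t[b].mean())
d=np.load("scene0.npz"); est(d,np.array([552.5,-217]),0,"scene0 ")
d=np.load("s3.npz"); est(d,np.array([584,-162.25])-63*X,28,"s3")
d=np.load("s4.npz"); est(d,np.array([537.2,217])-63*X,247.5,"s4")
d=np.load("top0.npz"); est(d,np.array([552.5,-217]),0,"top0")
d=np.load("t4.npz"); est(d,np.array([537.2,217])-63*X,247.5,"t4")
```

```text
scene0  55 tube s,t 0.06 0.27 mid -0.302495931024656 0.5701278461612436 | bar 77 -89.85760888117856 -35.88135141197859 0.2976897537605266
s3 57 tube s,t -0.06 -1.84 mid -0.9047206909211161 -1.3802644992010702 | bar 80 -89.64348933798078 -36.7161483441038 -1.7754111065121898
s4 61 tube s,t -1.44 -1.85 mid -1.590679081372346 -0.6724602413776468 | bar 85 -91.10308395570608 -37.93161385883759 -2.3349483149107377
top0 30 tube s,t 1.32 0.03 mid 1.0555539970693113 -1.0294911471100594 | bar 47 -89.11645601802296 -37.141761767577414 -0.13827930846303277
t4 28 tube s,t -4.67 -6.41 mid -2.1285875924277526 -4.48288889215733 | bar 66 -89.51751488192306 -37.90025408509539 -1.6219199939526743
```

Request:
servo_tool(rows=[[[-0.15,1,0],0,0],[[-0.2,1.5,0],0,0],[[-0.2,1.5,0],0,0],[[-0.2,1.5,0],0,0],[[-0.2,1.5,0],0,0]])

```text
clock: 8.48
eef_pos: [527.2, 289.8, 282.4]
tcp_rot: [-3.141, -0.0, 1.039]
contact_force: [0.5, -0.8, -4.0]
opening: 0.092
```

Request:
servo_tool(rows=[[[-0.2,1.5,0],0,0],[[-0.1,0.8,0],0,0],[[0,0.24,0],0,0],[[0,0,0],0,0],[[0,0,0],0,0]])

```text
clock: 8.9
eef_pos: [524.5, 312.9, 282.3]
tcp_rot: [3.141, 0.001, 1.039]
contact_force: [-0.6, -0.2, -4.0]
opening: 0.091
```

Request:
servo_tool(rows=[[[0,0,0],0,0],[[0,0,0],0,0],[[0,0,0],0,0]])

```text
clock: 9.15
eef_pos: [524.8, 312.5, 282.5]
tcp_rot: [3.142, 0.0, 1.038]
contact_force: [0.4, 0.5, -4.7]
opening: 0.092
```

```bash
cat > chk.py <<'E'
import sys
from meas import *
from rig import r,eyes
tag=sys.argv[1]
s0=r.sense(); e=s0['eef_pos']; print("tcp",e.round(2),"F",s0['contact_force'].round(1),"M",s0['wrist_torque'].round(2))
for n in("scene","top"):
    d=eyes.grab_frame(n); np.savez(f"{tag}{n}.npz",**d)
    c=e[:2]-63*X; zu=e[2]-35.
    k,N,p=plane(d,c,zu+4); zu2=k[2]-4
    W=cloud(d); z=W[...,2]-zu2; q=W[...,:2]-c; s=q@X; t=q@Y
    m=(abs(s)<22)&(abs(t)<22)&(z>28)&(z<44); b=(s<-35)&(s>-95)&(abs(t)<10)&(z>40)&(z<54)
    print(n,"under z",zu2.round(1),N,"slope",(k[:2]@X).round(4),(k[:2]@Y).round(4),"tube",m.sum(),s[m].mean().round(2),t[m].mean().round(2),"bar",b.sum(),s[b].min().round(1),s[b].max().round(1),t[b].mean().round(2))
    cs=((s[b].min()+90)+(s[b].max()+36))/2; ct=t[b].mean()
    print("   centre by bar",(c+cs*X+ct*Y).round(1))
    im=d["frame"][:,:,::-1]
    T=d["camera_from_world"];f=200/np.tan(np.radians(d["vertical_fov"]/2)); P=T[:3,:3]@np.r_[c,zu]+T[:3,3];u=int(f*P[0]/P[2]+d["cx"]);v=int(f*P[1]/P[2]+d["cy"])
    cv2.imwrite(f"pics/{tag}{n}.png",cv2.resize(im[max(v-60,0):v+60,u-60:u+60],None,fx=4.8,fy=4.8,interpolation=2))
E
python3 chk.py c5
```

```text
tcp [524.75 312.49 282.49] F [ 0.4  0.5 -4.7] M [ 0.18 -0.16  0.03]
scene under z 247.4 1839 slope 0.0119 -0.001 tube 62 -1.13 -2.84 bar 81 -90.9 -38.8 -2.14
   centre by bar [493.8 255.5]
top under z 248.1 1562 slope 0.01 -0.0036 tube 52 -0.32 -2.07 bar 67 -89.8 -37.3 -1.88
   centre by bar [494.2 256.8]
```

View pics/c5scene.png

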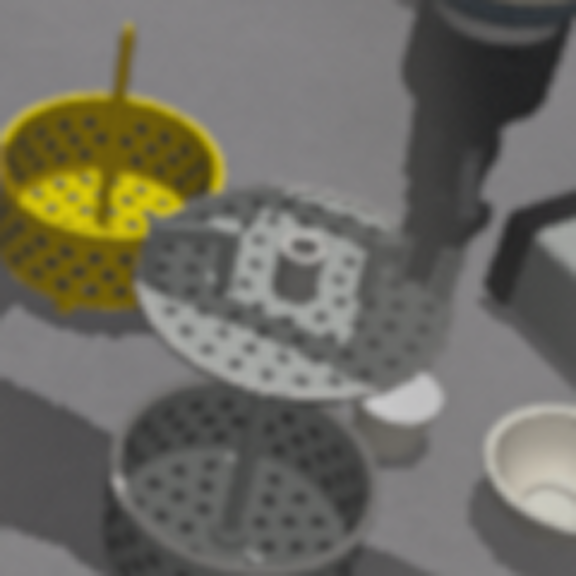

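View pics/c5top.png

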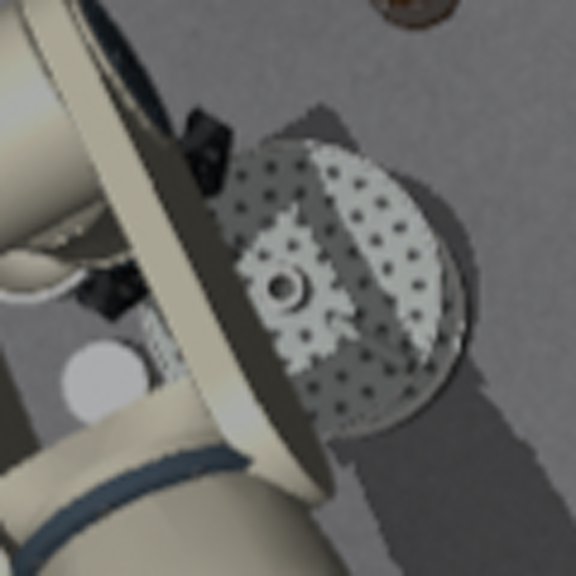

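Per view, the lid centre and the rod axis agree to within 0.5 mm. I'll start lowering and watch the forces.

Request:
servo_tool(rows=[[[0,0,-0.5],0,0],[[0,0,-0.7],0,0],[[0,0,-0.7],0,0],[[0,0,-0.5],0,0],[[0,0,-0.3],0,0]])

```text
clock: 9.67
eef_pos: [524.1, 312.8, 254.0]
tcp_rot: [-3.141, 0.002, 1.039]
contact_force: [0.5, 1.0, -3.9]
opening: 0.091
```

Request:
servo_tool(rows=[[[0,0,-0.2],0,0],[[0,0,-0.2],0,0],[[0,0,-0.2],0,0],[[0,0,-0.2],0,0],[[0,0,0],0,0]])

```text
clock: 10.08
eef_pos: [524.5, 313.1, 247.1]
tcp_rot: [-3.141, 0.0, 1.039]
contact_force: [-0.4, 0.3, -4.4]
opening: 0.092
```

Request:
servo_tool(rows=[[[0,0,-0.2],0,0],[[0,0,-0.2],0,0],[[0,0,-0.2],0,0],[[0,0,0],0,0]])

```text
clock: 10.42
eef_pos: [524.4, 313.0, 240.9]
tcp_rot: [-3.141, 0.001, 1.039]
contact_force: [0.1, -0.2, -3.9]
opening: 0.092
```

```bash
python3 chk.py c6
```

```text
tcp [524.35 312.96 240.92] F [ 0.1 -0.2 -3.9] M [ 0.2  -0.13 -0.04]
scene under z 205.9 1759 slope 0.0113 -0.0021 tube 59 -1.77 -2.56 bar 73 -91.1 -37.8 -2.72
   centre by bar [494.1 256. ]
top under z 206.9 1370 slope 0.0143 -0.0009 tube 48 -0.53 -2.3 bar 63 -89.6 -37.8 -2.12
   centre by bar [493.9 257. ]
```

View pics/c6scene.png

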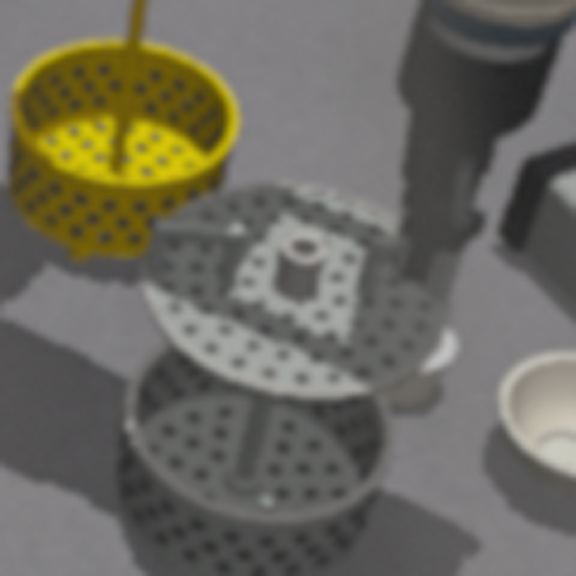

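View pics/c6top.png

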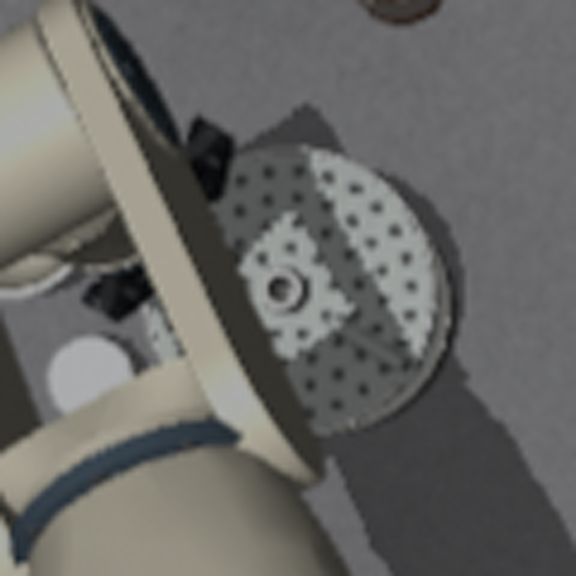

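Request:
servo_tool(rows=[[[0.03,-0.05,-0.2],0,0],[[0,0,-0.2],0,0],[[0,0,-0.3],0,0],[[0,0,-0.3],0,0],[[0,0,-0.3],0,0]])

```text
clock: 10.93
eef_pos: [524.8, 312.5, 228.0]
tcp_rot: [-3.141, 0.0, 1.039]
contact_force: [-0.8, 0.7, -5.0]
opening: 0.088
```

Request:
servo_tool(rows=[[[0,0,-0.3],0,0],[[0,0,-0.3],0,0],[[0,0,-0.3],0,0],[[0,0,-0.3],0,0],[[0,0,-0.3],0,0]])

```text
clock: 11.35
eef_pos: [524.9, 312.6, 213.1]
tcp_rot: [-3.142, 0.0, 1.039]
contact_force: [0.5, -0.4, -3.6]
opening: 0.09
```

Request:
servo_tool(rows=[[[0,0,-0.3],0,0],[[0,0,-0.3],0,0],[[0,0,-0.3],0,0],[[0,0,-0.3],0,0],[[0,0,0],0,0]])

```text
clock: 11.77
eef_pos: [524.6, 312.4, 200.7]
tcp_rot: [-3.141, 0.001, 1.039]
contact_force: [-1.1, -0.2, -4.3]
opening: 0.093
```

```bash
python3 chk.py c7
```

```text
tcp [524.57 312.4  200.67] F [-1.1 -0.2 -4.3] M [ 0.16 -0.1  -0.01]
scene under z 165.6 1682 slope 0.0125 -0.0012 tube 54 -2.22 -4.78 bar 67 -91.1 -38.8 -2.02
   centre by bar [493.4 255.4]
top under z 166.9 1272 slope 0.0107 0.0001 tube 50 -1.4 -1.62 bar 59 -89.2 -36.6 -2.15
   centre by bar [494.6 257.1]
```

View pics/c7scene.png

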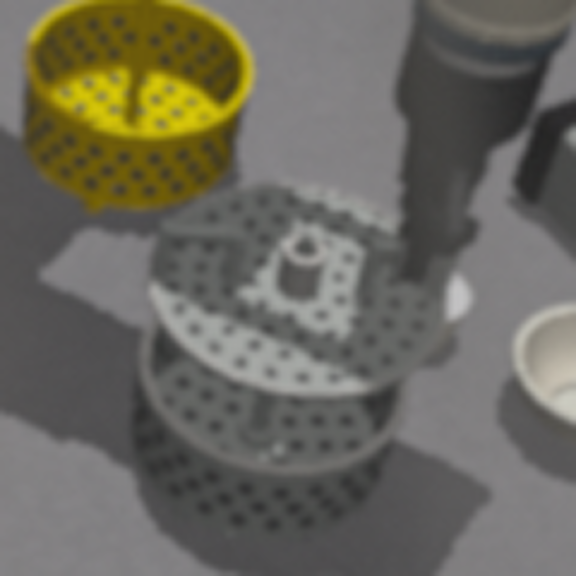

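View pics/c7top.png

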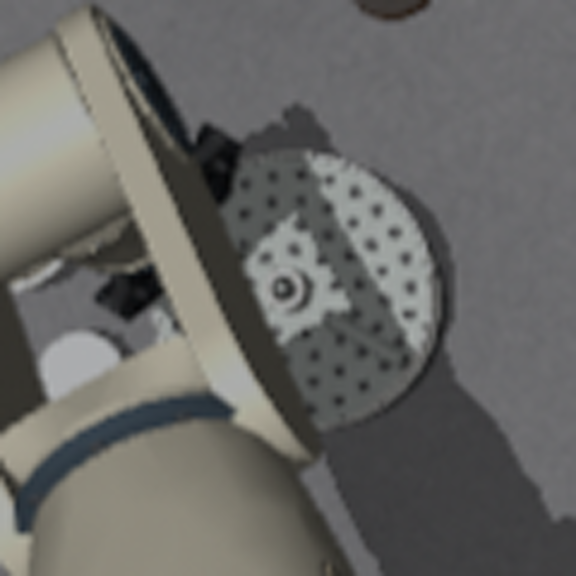

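Rod tip is visible in the bore in both views, so the tube is threaded. Before the long descent I'll check arm clearance to the rod.

Run:
```python
from meas import *
for n in("c7scene","c7top"):
    W=cloud(np.load(n+".npz")); z=W[...,2]; R=np.hypot(W[...,0]-494,W[...,1]-256.3)
    for a,b in((0,15),(15,30),(30,45),(45,60)):
        m=(R>=a)&(R<b)&(z>225); print(n,a,b,m.sum(),z[m].min() if m.any() else None)
```

```text
c7scene 0 15 3 612.9539472061202
c7scene 15 30 597 321.46762725925225
c7scene 30 45 1519 284.28184033057926
c7scene 45 60 1397 226.9011480307418
c7top 0 15 9 530.5162134844136
c7top 15 30 304 441.50219012863215
c7top 30 45 677 355.44653893259647
c7top 45 60 627 239.9500207914196
```

Request:
servo_tool(rows=[[[0.02,0,-0.3],0,0],[[0,0,-0.3],0,0],[[0,0,-0.3],0,0],[[0,0,-0.3],0,0],[[0,0,-0.3],0,0]])

```text
clock: 12.28
eef_pos: [525.0, 312.6, 186.0]
tcp_rot: [-3.141, 0.0, 1.039]
contact_force: [-0.9, 0.3, -3.5]
opening: 0.091
```

Request:
servo_tool(rows=[[[0,0,-0.3],0,0],[[0,0,-0.3],0,0],[[0,0,-0.3],0,0],[[0,0,-0.3],0,0],[[0,0,-0.3],0,0]])

```text
clock: 12.7
eef_pos: [525.1, 312.6, 171.1]
tcp_rot: [3.142, -0.0, 1.039]
contact_force: [-0.5, 0.1, -5.0]
opening: 0.091
```

Request:
servo_tool(rows=[[[0,0,-0.3],0,0],[[0,0,-0.3],0,0],[[0,0,-0.3],0,0],[[0,0,-0.3],0,0],[[0,0,-0.3],0,0]])

```text
clock: 13.12
eef_pos: [525.1, 312.6, 156.1]
tcp_rot: [-3.142, 0.0, 1.039]
contact_force: [0.7, -0.8, -2.6]
opening: 0.097
```

Request:
servo_tool(rows=[[[0,0,-0.3],0,0],[[0,0,-0.3],0,0],[[0,0,-0.3],0,0],[[0,0,-0.2],0,0],[[0,0,0],0,0]])

```text
clock: 13.53
eef_pos: [524.8, 312.4, 144.9]
tcp_rot: [-3.141, 0.001, 1.039]
contact_force: [0.3, -0.1, -5.3]
opening: 0.094
```

```bash
python3 chk.py c8
```

```text
tcp [524.82 312.45 144.86] F [ 0.3 -0.1 -5.3] M [ 0.2  -0.1  -0.03]
scene under z 109.7 1530 slope 0.0089 -0.0008 tube 52 -2.16 -5.93 bar 63 -90.7 -39.3 -2.85
   centre by bar [494.3 254.9]
top under z 110.8 1039 slope 0.0098 -0.0005 tube 36 -3.0 -3.35 bar 54 -89.8 -36.0 -2.34
   centre by bar [495.  257.1]
```

View pics/c8scene.png

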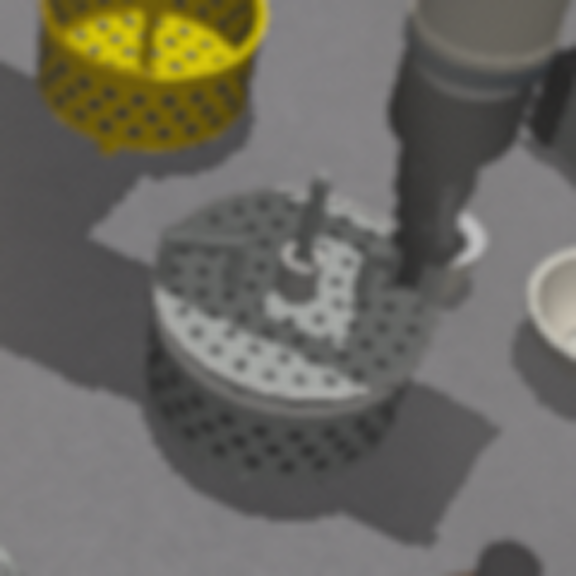

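The rod stands up through the tube and the lid is about 15 mm above the rim. I'll go slowly now.

Request:
servo_tool(rows=[[[0,0,-0.2],0,0],[[0,0,-0.2],0,0],[[0,0,-0.2],0,0],[[0,0,-0.2],0,0],[[0,0,-0.2],0,0]])

```text
clock: 14.05
eef_pos: [525.0, 312.6, 135.2]
tcp_rot: [-3.142, 0.0, 1.039]
contact_force: [0.5, 0.5, -3.6]
opening: 0.091
```

Request:
servo_tool(rows=[[[0,0,-0.1],0,0],[[0,0,-0.1],0,0],[[0,0,-0.05],0,0],[[0,0,0],0,0]])

```text
clock: 14.38
eef_pos: [525.1, 312.6, 132.8]
tcp_rot: [-3.142, 0.0, 1.039]
contact_force: [-0.5, 0.7, -4.4]
opening: 0.092
```

Request:
servo_tool(rows=[[[0,0,-0.05],0,0],[[0,0,0],0,0]])

```text
clock: 14.55
eef_pos: [525.1, 312.6, 132.4]
tcp_rot: [3.142, -0.0, 1.039]
contact_force: [-0.2, 0.2, -4.6]
opening: 0.093
```

Request:
servo_tool(rows=[[[0,0,-0.05],0,0],[[0,0,0],0,0]])

```text
clock: 14.72
eef_pos: [525.1, 312.6, 131.9]
tcp_rot: [-3.142, 0.0, 1.039]
contact_force: [0.0, -0.1, -3.3]
opening: 0.092
```

Request:
servo_tool(rows=[[[0,0,-0.05],0,0],[[0,0,-0.05],0,0],[[0,0,0],0,0]])

```text
clock: 14.97
eef_pos: [525.0, 312.5, 130.8]
tcp_rot: [-3.142, 0.0, 1.039]
contact_force: [-0.4, 0.2, -4.4]
opening: 0.09
```

Request:
servo_tool(rows=[[[0,0,-0.05],0,0],[[0,0,0],0,0],[[0,0,0],0,0]])

```text
clock: 15.22
eef_pos: [525.1, 312.6, 130.4]
tcp_rot: [-3.142, 0.0, 1.039]
contact_force: [0.7, 0.4, -3.7]
opening: 0.093
```

Request:
servo_tool(rows=[[[0,0,-0.05],0,0],[[0,0,0],0,0],[[0,0,0],0,0]])

```text
clock: 15.47
eef_pos: [525.1, 312.7, 130.0]
tcp_rot: [3.142, -0.0, 1.039]
contact_force: [0.1, 0.3, -3.1]
opening: 0.09
```

Request:
servo_tool(rows=[[[0,0,-0.05],0,0],[[0,0,0],0,0],[[0,0,0],0,0]])

```text
clock: 15.72
eef_pos: [525.2, 312.7, 129.5]
tcp_rot: [3.141, -0.0, 1.039]
contact_force: [0.8, 1.0, -2.3]
opening: 0.091
```

Request:
servo_tool(rows=[[[0,0,-0.05],0,0],[[0,0,0],0,0],[[0,0,0],0,0]])

```text
clock: 15.97
eef_pos: [525.2, 312.7, 129.0]
tcp_rot: [3.141, -0.0, 1.039]
contact_force: [0.9, 0.4, -1.5]
opening: 0.093
```

```bash
python3 chk.py c9
```

```text
tcp [525.25 312.71 129.04] F [ 0.9  0.4 -1.5] M [ 0.2  -0.09 -0.01]
scene under z 94.5 1505 slope 0.0004 -0.0013 tube 47 -2.28 -5.48 bar 66 -89.5 -37.5 -2.28
   centre by bar [495.1 256.8]
top under z 95.4 1039 slope -0.0017 -0.0042 tube 31 -3.0 -3.68 bar 53 -89.6 -38.1 -2.29
   centre by bar [494.9 256.5]
```

Request:
servo_tool(rows=[[[0,0,-0.05],0,0],[[0,0,0],0,0],[[0,0,0],0,0]])

```text
clock: 16.32
eef_pos: [525.3, 312.7, 128.8]
tcp_rot: [3.141, -0.0, 1.039]
contact_force: [-0.6, 0.3, 3.5]
opening: 0.094
```

Request:
servo_tool(rows=[[[0,0,-0.03],0,0],[[0,0,0],0,0],[[0,0,0],0,0]])

```text
clock: 16.57
eef_pos: [525.3, 312.7, 128.8]
tcp_rot: [3.141, -0.001, 1.039]
contact_force: [-1.3, 0.2, 5.5]
opening: 0.091
```

Seated: z has stopped and the force has gone to +5 N. I'll release.

Request:
servo_tool(rows=[[[0,0,0],0,0],[[0,0,0],0,0.9],[[0,0,0],0,1.2],[[0,0,0],0,2],[[0,0,0],0,3]], squeeze=20)

```text
clock: 16.98
eef_pos: [524.9, 312.4, 127.8]
tcp_rot: [-3.141, 0.001, 1.039]
contact_force: [0.1, 0.1, -0.2]
opening: 0.352
```

Request:
servo_tool(rows=[[[0,0,0],0,4],[[0,0,0],0,4],[[0,0,0],0,4]])

```text
clock: 17.23
eef_pos: [525.0, 312.5, 128.0]
tcp_rot: [-3.141, 0.0, 1.039]
contact_force: [-0.3, -0.0, 0.2]
opening: 0.471
```

```bash
python3 chk.py d0
```

```text
tcp [525.01 312.5  127.97] F [-0.3 -0.   0.2] M [-0.02 -0.03  0.01]
scene under z 94.4 1487 slope 0.0037 -0.0005 tube 48 -2.01 -5.52 bar 63 -89.5 -37.5 -2.17
   centre by bar [494.7 256.7]
top under z 95.2 1012 slope -0.0016 0.0003 tube 35 -3.22 -3.13 bar 52 -88.7 -36.5 -2.48
   centre by bar [495.4 257.3]
```

View pics/d0scene.png

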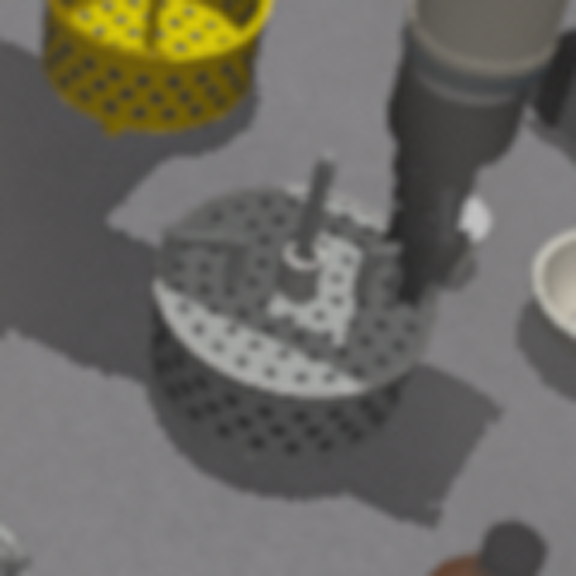

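Flat on the rim and released. I'll retreat straight up.

Request:
servo_tool(rows=[[[0,0,0.5],0,4],[[0,0,1],0,4],[[0,0,1.5],0,4],[[0,0,2],0,4],[[0,0,2],0,4]])

```text
clock: 17.75
eef_pos: [525.0, 312.5, 199.6]
tcp_rot: [-3.142, 0.0, 1.039]
contact_force: [0.2, -0.4, -0.5]
opening: 0.469
```

Request:
servo_tool(rows=[[[0,0,2.5],0,4],[[0,0,2.5],0,4],[[0,0,2.5],0,4],[[0,0,2.5],0,4],[[0,0,2.5],0,4]])

```text
clock: 18.17
eef_pos: [524.9, 312.5, 325.6]
tcp_rot: [3.141, -0.001, 1.039]
contact_force: [0.2, 0.7, 0.1]
opening: 0.466
```

Request:
servo_tool(rows=[[[0,0,2],0,4],[[0,-2,0],0,4],[[0,-3,0],0,4],[[0,-3.5,0],0,4],[[0,-3.5,0],0,4]])

```text
clock: 18.58
eef_pos: [524.8, 191.7, 344.3]
tcp_rot: [3.141, -0.001, 1.04]
contact_force: [1.2, -0.4, 0.7]
opening: 0.468
```

Request:
servo_tool(rows=[[[0,-3.5,0],0,4],[[0,-3.5,0],0,4],[[0,-3.5,0],0,4],[[0,-3.5,0],0,4],[[0,-3.5,0],0,4]])

```text
clock: 19.0
eef_pos: [524.7, 16.0, 344.4]
tcp_rot: [3.14, -0.001, 1.039]
contact_force: [0.4, 0.1, -0.2]
opening: 0.47
```

Request:
servo_tool(rows=[[[0,-3.5,0],0,4],[[0,-3.5,0],0,4],[[0,-2,0],0,4],[[0,-1,0],0,4],[[0,0,0],0,4]])

```text
clock: 19.42
eef_pos: [525.0, -83.9, 343.9]
tcp_rot: [3.141, -0.0, 1.036]
contact_force: [-0.3, 1.5, 0.2]
opening: 0.466
```

Request:
servo_tool(rows=[[[0,0,0],0,4],[[0,0,0],0,4],[[0,0,0],0,4],[[0,0,0],0,4]])

```text
clock: 19.75
eef_pos: [525.1, -81.2, 343.2]
tcp_rot: [-3.141, -0.0, 1.04]
contact_force: [0.7, -0.1, 0.0]
opening: 0.47
```

Run:
```python
from meas import *
from rig import r,eyes
s=r.sense(); print(s['eef_pos'],s['contact_force'])
c=np.array([494.2,256.3])
for n in("scene","top"):
    d=eyes.grab_frame(n); np.savez(f"f{n}.npz",**d); cv2.imwrite(f"pics/f{n}.png",d["frame"][:,:,::-1])
    k,N,p=plane(d,c,99); print(n,k,N,"slopes",k[:2]@X,k[:2]@Y,cv2.minEnclosingCircle(p[:,:2].astype(np.float32)))
    W=cloud(d);z=W[...,2]; m=(np.hypot(*(W[...,:2]-c).transpose(2,0,1))<14)&(z>140)&(z<204); print("rod",m.sum(),circ(W[m][:,:2]))
```

```text
[525.13922011 -81.226875   343.16091087] [ 7.12896147e-01 -1.13096160e-01  2.35033812e-04]
scene [-8.89513656e-04  3.95452291e-03  9.85170163e+01] 1523 slopes 0.0029582600789449438 0.0027697266238080748 ((494.1332092285156, 258.3797302246094), 93.62557220458984)
rod 61 (array([493.12024535, 255.61409767]), np.float64(4.645549326671586))
top [-2.80344664e-03  1.85127361e-03  9.93606989e+01] 1603 slopes 0.00017585212682076894 0.0033542410810167415 ((495.53155517578125, 257.31884765625), 91.71891021728516)
rod 15 (array([494.21365864, 256.4178154 ]), np.float64(5.691380458482248))
```

View pics/fscene.png

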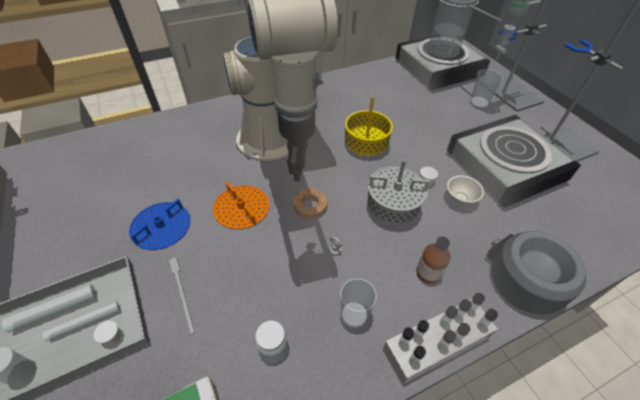

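View pics/ftop.png

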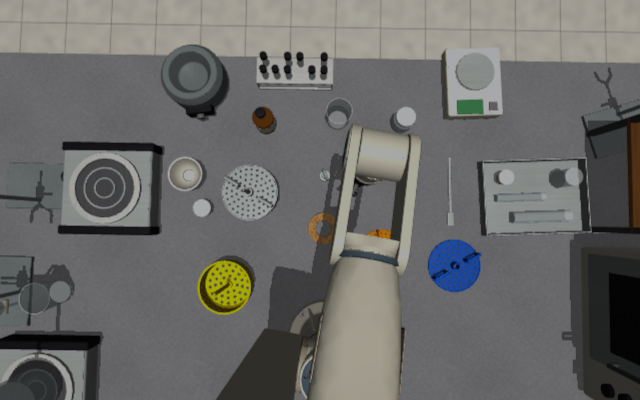

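The lid lies flat on the basket at (397,188) in the scene view and (250,192) in the top view. The rod hasn't moved, and the other things are where they were.

```bash
python3 -c "
from rig import r
print(r.sign_off())"
```

```text
the job is handed in; nothing more can be done
None
```

The grey lid is on the basket, lying flat on its rim, and the job is handed in at about 20 s on the robot's clock. I picked it up by loop_a, threaded the tube over the rod and lowered it in small steps. No sideways contact showed on the way down. It met the rim with about 5 N, then I let go and moved clear.

**Last checks:**
- **Seating:** the lid's top is at 98.5 mm in one view and 99.4 mm in the other, against 99 mm expected. It is level to within about 0.005 rad.
- **Basket:** the rod axis moved less than about 0.6 mm from where it was at the start.
- **Other things:** none looks moved in the pictures. In the last top view the arm hides most of the orange lid, but the scene view shows it in place.
- **Disagreement:** the two cameras differ by about 1 mm in height and position, within their 2 mm calibration. The lid's centre sits about 1–2.5 mm off the rod axis by a circle fit to its edge, close to the bore's 2 mm play.

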